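# Hook the jammed spacer strip out of the leaf-sectioning guide

### The job

A brass spacer strip is jammed in the narrow slot of the leaf-sectioning guide. Take the hooked pick from the tool stand, reach its beak into the slot, feel it into the strip's eye and gently drag the strip right out of the slot so that it lies flat on the guide's front ledge; then hang the pick back upright in the stand. Touch the strip only with the pick, never force pick, strip or guide, and leave everything else where it is.

Things in the scene. Friction and masses are not known exactly. Their poses are not given: they have to be found in the camera images.
- guide: Fixed aluminium leaf-sectioning guide 190 (x) x 60 (y) mm. Origin on the table under the slot's mouth; x points into the slot, z up. Base plate 8 mm thick, x=-95 to +95; its front part (x<0) is an open flat ledge level with the slot's floor (z=8). Behind it the slotted block, roof top at z=35. Parts are rigid; pick, strip and guide are harmed by pushes over 12 N.
- slot_mouth (a point): Middle of the slot's floor at its mouth (guide z=8), axes as the guide's. The slot is a tunnel 16.5 wide, 21 high, 89 deep along +x; its roof, 6 thick, has a window 12 wide from 8 to 46 mm inside the mouth.
- strip: Loose brass strip 50 x 15 x 4 mm, 30 g, flat on the slot's floor with 0.7 mm play either side. Origin on its underside at the centre of its eye, a square through hole 8 x 8; x points along the strip to its rear: front end at x=-9.5, rear end at +40.5. It starts with the eye 24 to 37 mm inside the mouth, rear end under the plunger.
- stand: Fixed plywood tool stand 70 (x) x 220 (y) mm; origin on the table under its middle. Top plate 8 thick, upper face z=68, with two slots 20 wide at y=+55 and -55, from the open front (x=-35) to x=+13. A tool hangs in a slot by its collar and leaves lifted some mm and then to the front (-x). Walls 10 thick under the plate at y=-105, 0, +105.
- place_left (a point): Where a tool hangs in the slot at y=+55: centre of the place, on the upper face of the stand's plate; axes as the stand's.
- place_right (a point): The same for the slot at y=-55.
- pick: Hooked pick, 0.1 kg, hanging upright in one slot. Origin on the shaft axis under its 30x30x6 mm collar, z up, foot along +x (about the stand's +x). Flat black handle 24 (x) x 12 (y), z=6 to 86; shaft 8 across to z=-38; a tight clamp holds the foot, 5 across; its end bends down as a beak 5 across, tip 5.5 below the foot. Beak reach x 46 to 74, tip z -41 to -51: set differently each time: feel.
- probe: Straight probe in the other slot of the stand: same handle and collar, but a straight needle below, no foot. To be left alone.
- cap: Blue bottle cap 32 across, 13 high, lying on the guide's rear roof. To be left alone.
- cap_b: Blue bottle cap 32 across, 13 high, on the table. To be left alone.
- dish_a: Round glass dish 90 across, 16 high. To be left alone.
- dish_b: Round glass dish 90 across, 16 high. To be left alone.
- dish_c: Round glass dish 56 across, 14 high. To be left alone.
- marker: Marker pen lying, 125 long, 14 across. To be left alone.
- scalpel: Scalpel lying, 130 long, 8 wide, 5 high. To be left alone.
- plunger (a joint): Spring plunger, 8 mm across, 56 mm inside the mouth, black knob on top up to guide z=62. 0 m = resting on the strip, -0.002 = all the way down. It presses down on the strip with about 6 N: dragging takes about 3 to 9 N until the strip's rear end has passed it, then almost nothing.

How it is judged:
By the outcome, as a careful person would: the job done as asked, in the order asked, and still so for the second after the job is handed in, with the robot touching nothing.
It also fails if it takes over 72 s, if anything falls off the work surface, if the arm or the gripper's body presses on something with over 40 N, if the wrist force passes 120 N, or if a joint passes its speed limit or range.

### The arm

A 6-joint arm with a two-finger parallel gripper is mounted at the origin on the work surface. World frame = base frame: x ahead of the robot, y to its left, z up, the work surface at z = 0. Lengths are in m, angles in rad, forces in N, time in s.
With the tool pointing down it reaches from about 0.325 to 0.9 m from the base axis. Payload 3.5 kg.
Tool frame: the origin (TCP) lies midway between the tips of the shut fingers; the grasp point (between the pads) lies 19 mm behind it; z points along the fingers, y is the line along which they close (so a half turn about z gives the same grasp; the last joint's range is limited). The gripper opens to 85 mm and grips with 20 to 120 N. Pads are 22 mm wide; open, the fingers measure 114 mm over their backs; the gripper's body (76 mm by 85 mm) begins 54 mm behind the grasp point. The pads swing forward as they close: fully open they stand 13 mm farther back than shut.
Start: joints at [-1.296, 0.276, -0.026, 1.268, 0, 1.467], TCP at [0.231, -0.581, 0.231] pointing down, gripper open.
Joint ranges: [-3.12, 3.12], [-0.85, 1.88], [-1.08, 1.24], [-1.95, 2.15], [-1.57, 1.53], [-3.14, 3.14]. Speed limits (rad/s): [2.57, 2.57, 3.14, 3.14, 3.14, 3.14].

### API

Orientations are given as [roll, pitch, yaw] about the fixed x, y, z axes, in that order (R = Rz(yaw) Ry(pitch) Rx(roll)).
In Python, from workcell import * gives the robot as it stands.
- The arm moves only by the shell command python3 -m crank 'ROWS' [OPENING] [FORCE]. ROWS is JSON, a list of rows, each a list of 4 numbers: the shift along the world's x, y, z in m, then the turn about the world's z in rad. In form: [[dx, dy, dz, turn], ...]. A call has 1 to 20 rows; each row is the pose to reach, as a shift and turn from the pose commanded when the call began; what a row does not reach only later rows make up. A row lasts 1/8 s, in which the tool goes at most 62.5 mm and 10.7 degrees, less where a joint would pass 70% of its speed; a pose out of reach is approached as far as the arm can. A call with a gripper value outside its range is refused whole. OPENING is the opening, from -1 (shut) to 1 (fully open), set as the call begins (- or left out, the last holds). The fingers move at their own pace and stop on an object; FORCE is the grip in N (left out, the last holds). Time passes only in rows, so rows that repeat a pose let the fingers close. It gives the time, the measured TCP pose, the force, the opening and the grip force at its end, in the units of the state.
- get_state(): the state, without advancing time (a new reading comes with each control period).
- camera(name): name is "side" or "top" or "wrist"; returns a dict with "color" (420x560x3 uint8, red, green, blue), "K" (3x3 intrinsics, pixels), "k1" (the pictures are not rectified: a ray, as slopes to the right and down, at radius r is drawn at 1 + k1 r^2 times it, then the intrinsics apply), "eye" and "attitude" of the camera in the world; the wrist camera has in their place "T_tool_cam" (4x4, takes a point from camera to tool coordinates, whose origin is the TCP and whose axes are the flange's). Camera axes: x right, y down, z forward; pixel columns grow to the right and rows downward; lengths in m; the calibration is good to about 2 mm. A picture is of the moment at which its call begins: read the wrist's pose just before it. There is no depth.
- close_job(): hands the job in; it is judged then, once.
The state is a dict: "clock": time; "qpos": joint angles; "qd": joint speeds; "effort": joint torques, N m; "ee_pos": TCP position; "eef_rot": TCP orientation; "contact_force": force on the tool from outside, world axes, zero at the start; "moment": the same for the moment, N m; "grip_width": finger opening in m; "grip_force": force on a finger pad.
Only numpy, scipy, OpenCV 4.12 (cv2) and the standard library are available. Lean on these libraries where they do the work, as an engineer would, in place of code of your own. Each camera call takes 0.05 s, during which the arm holds its last target. There are 200 camera calls.

## Working session

There is one attempt and no reset: what is moved stays moved. The work goes in short steps, Python scripts to look and compute and a shell command to move; the robot and the scene stay as the last step left them, time stands still between calls to the robot, and variables do not carry over. Pictures are saved under pics/ and viewed, at most 10 in all, crops included, and the job is handed in when it is done.

```bash
mkdir -p pics; cat > h.py <<'E'
from workcell import *
import numpy as np, cv2
from scipy.spatial.transform import Rotation as R
def snap(n,f):
    s=get_state(); c=camera(n); cv2.imwrite('pics/'+f,c['color'][:,:,::-1]); 
    np.save('pics/'+f+'.npy',{'s':s,'c':c},allow_pickle=True); return s,c
E
ls; python3 - <<'E'
from h import *
s,c=snap('top','t0.png'); print(c['eye'],c['attitude'],c['K'],c['k1'])
s,c=snap('side','s0.png'); print(c['eye'],c['attitude'],c['K'],c['k1'])
s,c=snap('wrist','w0.png'); print(c['T_tool_cam'],c['K'],c['k1']); print(s)
E
```

```text
h.py
pics
[0.36197393 0.0172475  1.27961025] [-2.95779595 -0.00374929 -1.56163807] [[525.29789475   0.         282.25769054]
 [  0.         525.29789475 210.36886074]
 [  0.           0.           1.        ]] -0.19302258563079194
[0.43211747 0.84227966 0.95724747] [-2.38361959  0.00978497 -2.9690871 ] [[540.0136269    0.         282.56861642]
 [  0.         540.0136269  211.03219864]
 [  0.           0.           1.        ]] -0.09730122629650624
[[ 5.81818049e-04 -9.59030158e-01 -2.83303402e-01  7.12814877e-02]
 [ 9.99999176e-01  2.33894083e-04  1.26191951e-03 -4.06930896e-04]
 [-1.14395588e-03 -2.83303903e-01  9.59029504e-01 -1.42795211e-01]
 [ 0.00000000e+00  0.00000000e+00  0.00000000e+00  1.00000000e+00]] [[304.9125401    0.         275.53864888]
 [  0.         304.9125401  213.95324712]
 [  0.           0.           1.        ]] -0.00037425270049427337
{'clock': 0.1, 'qpos': array([-1.29642575e+00,  2.77054296e-01, -2.77857999e-02,  1.26802629e+00,
       -4.52135806e-05,  1.46743141e+00]), 'qd': array([ 0.00058053,  0.00042919,  0.00308947, -0.00065362,  0.00018575,
        0.00060536]), 'effort': array([ 8.06055766e-06, -4.46707535e+01,  2.96128517e+01,  8.49669857e-03,
       -1.05038835e-04,  9.09227083e-06]), 'ee_pos': array([ 0.230308  , -0.58022465,  0.23025337]), 'eef_rot': array([-3.13952898e+00, -1.68618144e-04,  3.77735363e-01]), 'contact_force': array([-0.99611012, -0.89976841, -0.866486  ]), 'moment': array([-0.02250916,  0.00425247, -0.01852925]), 'grip_force': 0.0, 'grip_width': 0.0853270680041064}
```

View pics/t0.png

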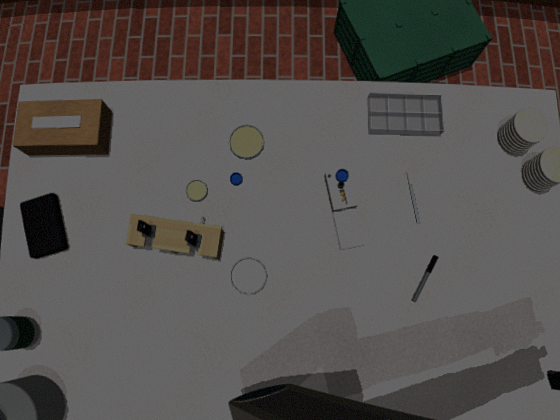

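View pics/s0.png

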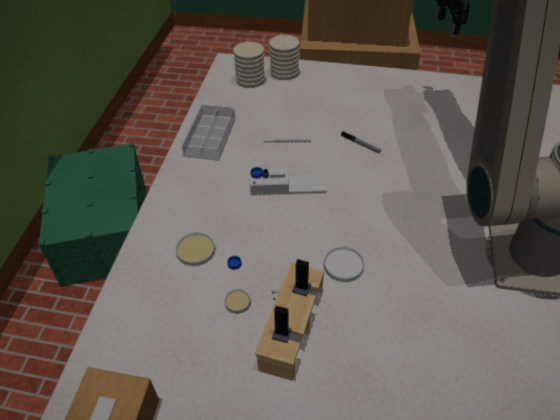

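The top view shows the stand around (175,237), with the handles at (146,228) and (193,238). A foot end sticks out at (203,219), so the pick is in the right slot. The guide runs from about (350,248) at the front ledge to (330,175), with a cap at (342,175) and the plunger near (340,184). Next I'll enlarge both.

```bash
cat >> h.py <<'E'
def load(f): d=np.load('pics/'+f+'.npy',allow_pickle=True).item(); return d['s'],d['c']
def campose(s,c):
    if 'eye' in c: return np.array(c['eye']),R.from_euler('xyz',c['attitude']).as_matrix()
    T=np.eye(4);T[:3,:3]=R.from_euler('xyz',s['eef_rot']).as_matrix();T[:3,3]=s['ee_pos'];T=T@c['T_tool_cam'];return T[:3,3],T[:3,:3]
def ray(s,c,u,v):
    e,M=campose(s,c);K=c['K'];xd=np.array([(u-K[0,2])/K[0,0],(v-K[1,2])/K[1,1]]);x=xd.copy()
    for _ in range(20): x=xd/(1+c['k1']*(x@x))
    return e,M@np.array([x[0],x[1],1])
def onz(s,c,u,v,z):
    e,d=ray(s,c,u,v);return e+d*(z-e[2])/d[2]
def proj(s,c,P):
    e,M=campose(s,c);p=M.T@(np.array(P)-e);x=p[:2]/p[2];x=x*(1+c['k1']*(x@x));return x*[c['K'][0,0],c['K'][1,1]]+c['K'][:2,2]
def crop(c,u0,v0,w,h,k,f,g=2.2):
    i=c['color'][v0:v0+h,u0:u0+w,::-1];i=np.clip(255*(i/255.)**(1/g),0,255).astype('uint8');cv2.imwrite('pics/'+f,cv2.resize(i,None,fx=k,fy=k,interpolation=cv2.INTER_CUBIC));return
E
python3 - <<'E'
from h import *
s,c=load('t0.png')
a=c['color'];A=np.hstack([a[195:270,120:230],a[160:260,310:370][0:75]*1]) 
I=lambda x:np.clip(255*(x[:,:,::-1]/255.)**(1/1.6),0,255).astype('uint8')
z=lambda x,k:cv2.resize(x,None,fx=k,fy=k,interpolation=cv2.INTER_CUBIC)
s2,c2=load('s0.png');b=c2['color']
# stand crop 110x75 x4=440x300 ; guide 60x100 x6=360x600
C=np.zeros((600,800,3),'uint8')
C[:300,:440]=z(I(a[195:270,120:230]),4)
C[:600,440:800]=z(I(a[160:260,310:370]),6)
C[300:600,:440]=z(I(b[155:205,240:340][:, :88]),5)[:300,:440] if 0 else 0
t=z(I(b[155:205,245:333]),5);C[300:550,:440]=t
cv2.imwrite('pics/m1.png',C)
E
```

```text
(no output)
```

View pics/m1.png

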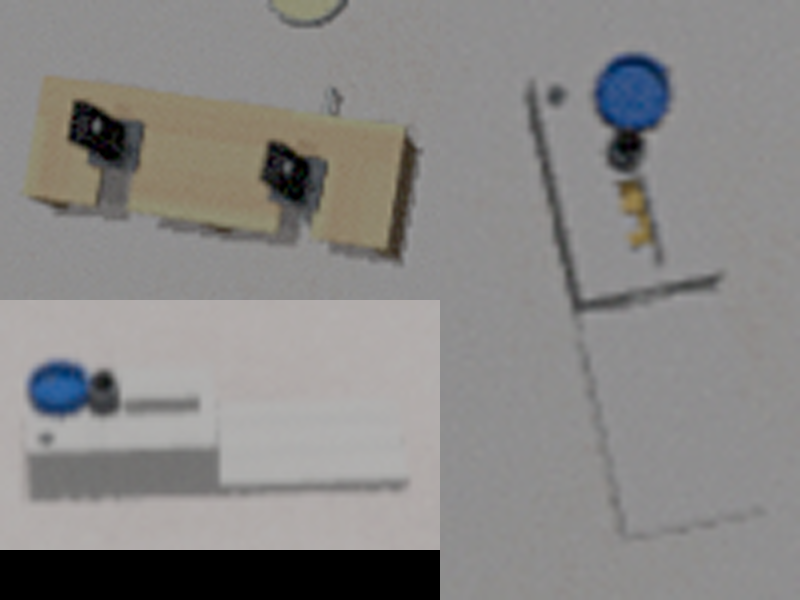

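The enlargement shows the stand's top corners at crop (45,75), (412,125), (393,250) and (27,197). The guide's front ledge corners are at (625,537) and (765,510), and its block front edge runs from (577,300) to (720,277). The brass strip shows through the window at v≈185–250, with a gap for the eye near (640,218). The pick's foot is at (334,98), behind the right slot.

```bash
python3 - <<'E'
from h import *
s,c=load('t0.png'); np.set_printoptions(precision=4,suppress=True)
S=[onz(s,c,120+u/4,195+v/4,.068) for u,v in [(45,75),(412,125),(393,250),(27,197)]]
print('stand',S, sum(S)/4)
g=lambda u,v,z:onz(s,c,310+(u-440)/6,160+v/6,z)
a,b=g(625,537,.008),g(765,510,.008);p,q=g(577,298,.035),g(720,275,.035);r=g(530,85,.035)
print('guide',a,b,np.linalg.norm(a-b),p,q,r)
print('eye',g(640,218,.012),'plunger top',g(628,140,.062), 'strip front', g(642,245,.012))
print('window',g(640,180,.035),g(657,262,.035))
print('foot end',onz(s,c,120+334/4,195+95/4,.025),'handles',onz(s,c,120+283/4,195+160/4,.154))
s,c=load('s0.png'); 
print('side: stand top corners?')
g=lambda u,v,z:onz(s,c,245+u/5,155+(v-300)/5,z)
print(g(220,447,.035),g(28,450,.035),g(405,483,.008),g(222,488,.008))
E
```

```text
stand [array([0.5755, 0.3741, 0.068 ]), array([0.5481, 0.153 , 0.068 ]), array([0.4747, 0.162 , 0.068 ]), array([0.5024, 0.3808, 0.068 ])] [0.5252 0.2675 0.068 ]
guide [ 0.5028 -0.129   0.008 ] [ 0.5142 -0.1866  0.008 ] 0.05866973673489289 [ 0.5963 -0.1075  0.035 ] [ 0.6063 -0.1656  0.035 ] [ 0.6845 -0.0891  0.035 ]
eye [ 0.6345 -0.1362  0.012 ] plunger top [ 0.6554 -0.1257  0.062 ] strip front [ 0.6231 -0.1368  0.012 ]
window [ 0.6453 -0.1336  0.035 ] [ 0.6114 -0.14    0.035 ]
foot end [0.5726 0.206  0.025 ] handles [0.5149 0.2133 0.154 ]
side: stand top corners?
[ 0.5907 -0.108   0.035 ] [ 0.6839 -0.0906  0.035 ] [ 0.4997 -0.1251  0.008 ] [ 0.5895 -0.1067  0.008 ]
```

```bash
python3 -m crank '[[0.022,0.027,0,0.185],[0.044,0.055,0,0.37],[0.066,0.082,0,0.555],[0.088,0.11,0,0.74],[0.11,0.137,0,0.925],[0.132,0.165,0,1.11],[0.155,0.192,0,1.295],[0.177,0.22,0,1.48],[0.2,0.247,0,1.665],[0.222,0.275,0,1.85],[0.244,0.302,0,2.035],[0.266,0.33,0,2.22],[0.288,0.357,0,2.405],[0.31,0.385,0,2.59],[0.332,0.412,-0.02,2.775],[0.355,0.441,-0.05,2.96],[0.355,0.441,-0.08,2.973],[0.355,0.441,-0.08,2.973]]' 1
python3 - <<'E'
from h import *
s,c=snap('wrist','w1.png'); print(s['ee_pos'],s['eef_rot'],s['clock'],s['contact_force'])
cv2.imwrite('pics/w1b.png',cv2.resize(c['color'][:,:,::-1],None,fx=800/560,fy=800/560,interpolation=cv2.INTER_CUBIC))
E
```

```text
clock: 2.4
ee_pos: [0.583, -0.1385, 0.1481]
eef_rot: [3.138, -0.006, -2.932]
contact_force: [-0.4, -0.5, 1.3]
grip_width: 0.0852
grip_force: 0.0
[ 0.5829777  -0.13851966  0.14808898] [ 3.13789478 -0.00620853 -2.93174566] 2.4 [-0.42962996 -0.52653366  1.2932311 ]
```

View pics/w1b.png

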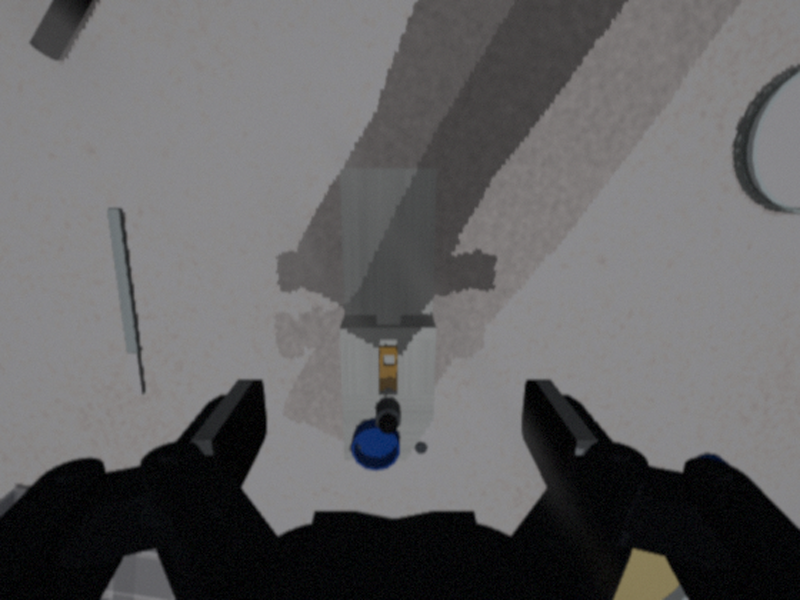

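The wrist view has the robot side at the top. The ledge spans (341–437, 168–322), the block's front edge is at v≈322, and the window shows the brass at (380–397, 345–392) with a light eye at (390,359).

```bash
python3 - <<'E'
from h import *
s,c=load('w1.png'); crop(c,225,210,95,75,8,'w1c.png',1.8)
E
```

```text
(no output)
```

View pics/w1c.png

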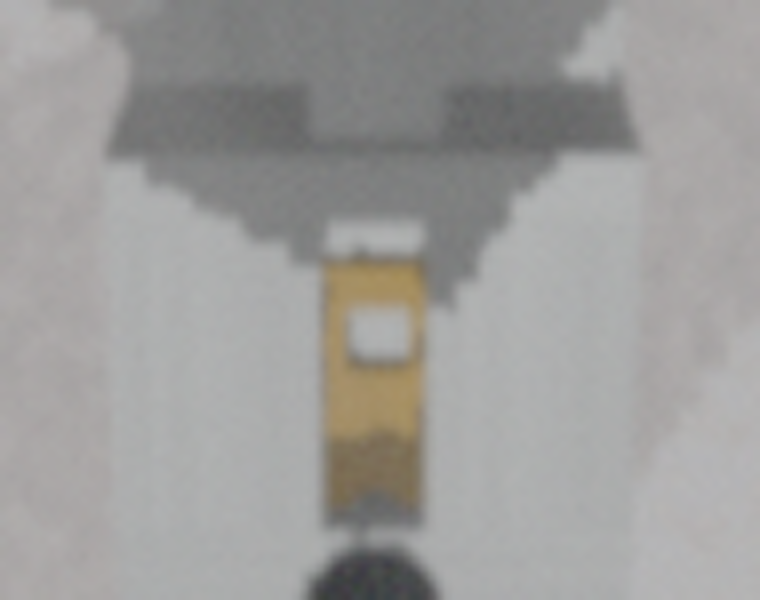

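The crop shows the roof front edge at v=155 from u=107 to 640. The slot's mouth at floor level spans u 308–440 at v=82. The window spans u 325–425 and v 220–525, the eye u 347–413 and v 305–365, and the strip's front end is at v=262.

```bash
python3 - <<'E'
from h import *
s,c=load('w1.png'); np.set_printoptions(precision=4,suppress=True)
g=lambda u,v,z:onz(s,c,225-.5+(u+.5)/8,210-.5+(v+.5)/8,z)
P=lambda n,*a:print(n,g(*a)[:2]);
fl,fr=g(107,155,.035),g(640,155,.035); m=(fl+fr)/2
d=fl-fr;print('roof front',fl,fr,np.linalg.norm(d[:2]),'yaw',np.arctan2(d[1],d[0])-np.pi/2)
print(np.arctan2(*(g(425,525,.035)-g(425,220,.035))[1::-1]),np.arctan2(*(g(325,525,.035)-g(325,220,.035))[1::-1]))
yaw=-2.932+np.pi
for yaw in (.2094,):
  X=np.array([np.cos(yaw),np.sin(yaw)]);Y=np.array([-X[1],X[0]])
  f=lambda u,v,z:((g(u,v,z)-m)[:2]@X*1e3,(g(u,v,z)-m)[:2]@Y*1e3)
  print('mouth floor',f(308,82,.008),f(440,82,.008))
  print('win',f(325,220,.035),f(425,220,.035),f(325,525,.035),f(425,525,.035))
  print('eye',f(347,305,.012),f(413,365,.012),'eyec',f(380,335,.012),g(380,335,.012),'front',f(380,262,.012))
print('m',m)
E
```

```text
roof front [ 0.6054 -0.1674  0.035 ] [ 0.5931 -0.1096  0.035 ] 0.059142446027470874 yaw -2.932078285126883
0.21236560571270047 0.20097093326206833
mouth floor (np.float64(-0.10243951120327759), np.float64(-8.266080108521127)) (np.float64(-0.10565025941773891), np.float64(7.7826489016826885))
win (np.float64(7.676884280384106), np.float64(-5.454825598368001)) (np.float64(7.6764732846866375), np.float64(5.728762451506346)) (np.float64(45.37506618992673), np.float64(-5.772593615335408)) (np.float64(45.37906482650256), np.float64(5.840573800153353))
eye (np.float64(27.401679540891063), np.float64(-3.602386040794696)) (np.float64(35.40737108135239), np.float64(4.537741044811222)) eyec (np.float64(31.389598823115357), np.float64(0.45250589100667615)) [ 0.6298 -0.1315  0.012 ] front (np.float64(21.737183325675797), np.float64(0.4733759309938175))
m [ 0.5992 -0.1385  0.035 ]
```

```bash
python3 -m crank '[[0,0,0.05,0],[-0.01,0.03,0.08,-0.04],[-0.03,0.08,0.08,-0.1],[-0.05,0.14,0.08,-0.18],[-0.065,0.2,0.08,-0.24],[-0.08,0.26,0.08,-0.3],[-0.09,0.32,0.08,-0.333],[-0.091,0.355,0.08,-0.333],[-0.091,0.355,0.08,-0.333],[-0.091,0.355,0.08,-0.333]]'
python3 - <<'E'
from h import *
s,c=snap('wrist','w2.png'); print(s['ee_pos'],s['eef_rot'],s['clock'],s['contact_force'])
cv2.imwrite('pics/w2b.png',cv2.resize(np.clip(255*(c['color'][60:400,100:500,::-1]/255.)**.5,0,255).astype('uint8'),None,fx=1.75,fy=1.75,interpolation=cv2.INTER_CUBIC))
E
```

```text
clock: 3.7
ee_pos: [0.4952, 0.2146, 0.2326]
eef_rot: [3.141, 0.002, 3.017]
contact_force: [0.0, -0.6, -0.6]
grip_width: 0.0855
grip_force: 0.0
[0.49515885 0.21455646 0.23262696] [3.14126564e+00 1.91896022e-03 3.01710179e+00] 3.7 [ 0.04400968 -0.55958792 -0.55563829]
```

View pics/w2b.png

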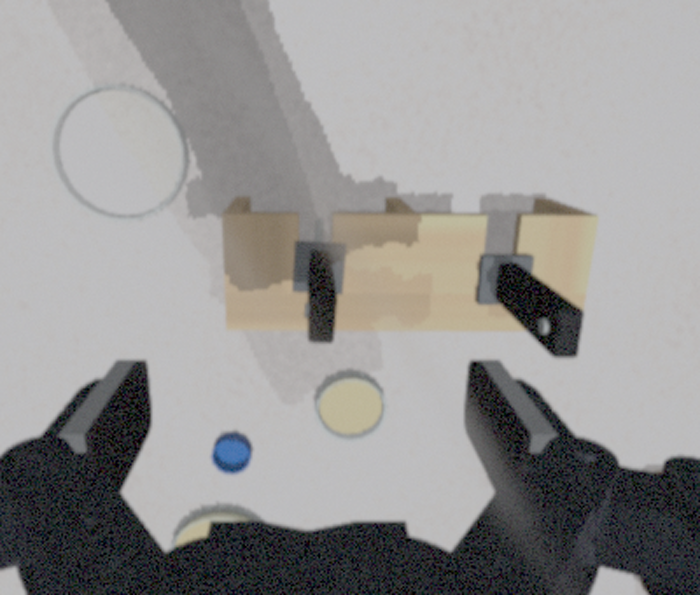

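The picture shows the right-slot tool on the left, with its collar at (293–345, 240–292) and its handle end at (308–334, 341). The stand's top plate has corners at (223,213), (597,213) and (227,328), and is parallel to the gripper.

```bash
python3 - <<'E'
from h import *
s,c=load('w2.png'); np.set_printoptions(precision=4,suppress=True)
g=lambda u,v,z:onz(s,c,100-.5+(u+.5)/1.75,60-.5+(v+.5)/1.75,z)
for n,u,v,z in [('collar',319,266,.074),('c1',293,240,.074),('c2',345,292,.074),('s1',223,213,.068),('s2',597,213,.068),('s3',227,329,.068),('htop L',308,341,.154),('htop R',334,341,.154),('slotL',298,215,.068),('slotR',331,215,.068)]: print(n,g(u,v,z))
yaw=-.1245;X=np.array([np.cos(yaw),np.sin(yaw)]);Y=np.array([-X[1],X[0]])
d=(g(597,213,.068)-g(223,213,.068));print(np.arctan2(d[1],d[0])-np.pi/2,np.linalg.norm(d))
h=(g(308,341,.154)+g(334,341,.154))[:2]/2-X*.012; print('handle ctr',h)
E
```

```text
collar [0.5102 0.2192 0.074 ]
c1 [0.4927 0.2061 0.074 ]
c2 [0.5281 0.2327 0.074 ]
s1 [0.4731 0.1674 0.068 ]
s2 [0.5    0.3836 0.068 ]
s3 [0.5454 0.1576 0.068 ]
htop L [0.5212 0.2113 0.154 ]
htop R [0.5227 0.223  0.154 ]
slotL [0.4796 0.2106 0.068 ]
slotR [0.482  0.2297 0.068 ]
-0.12378418868597829 0.21781454682263274
handle ctr [0.51   0.2186]
```

```bash
python3 -m crank '[[0.015,0.004,-0.02,0],[0.015,0.004,-0.06,0],[0.015,0.004,-0.1,0],[0.015,0.004,-0.125,0],[0.015,0.004,-0.143,0],[0.015,0.004,-0.143,0],[0.015,0.004,-0.143,0]]' 1
python3 - <<'E'
from h import *
s,c=snap('wrist','w3.png'); print(s['ee_pos'],s['eef_rot'],s['clock'],s['contact_force'])
cv2.imwrite('pics/w3b.png',cv2.resize(np.clip(255*(c['color'][:,:,::-1]/255.)**.5,0,255).astype('uint8'),None,fx=1.4,fy=1.4))
E
```

```text
clock: 4.62
ee_pos: [0.5107, 0.219, 0.0895]
eef_rot: [3.141, 0.002, 3.017]
contact_force: [0.8, -0.7, 0.7]
grip_width: 0.0849
grip_force: 0.0
[0.510668   0.21901732 0.08948147] [3.14077009e+00 1.87859884e-03 3.01712733e+00] 4.625 [ 0.79648818 -0.68609226  0.65236075]
```

View pics/w3b.png

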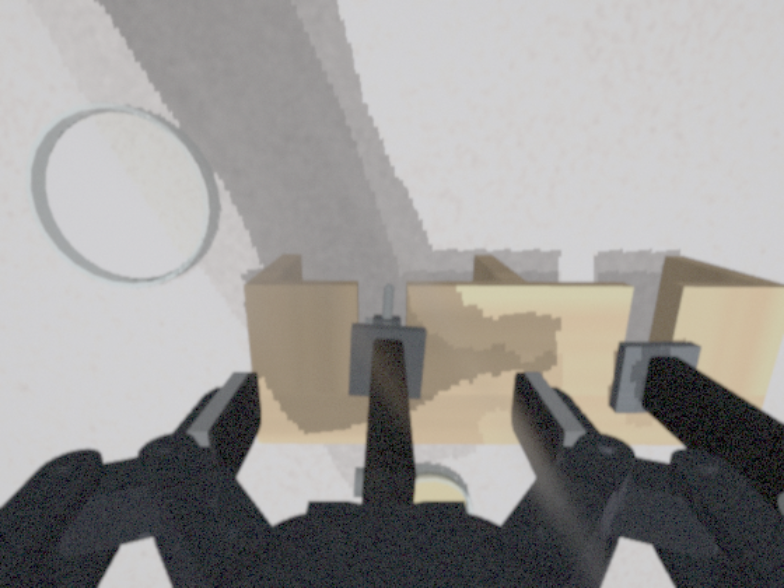

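The handle at u≈388 is centred between the fingers (258 and 515), so I'm closing the gripper.

```bash
python3 -m crank '[[0,0,0,0],[0,0,0,0],[0,0,0,0],[0,0,0,0],[0,0,0,0],[0,0,0,0],[0,0,0,0]]' -1 100; python3 -c "
from h import *
print([get_state()[k] for k in('ee_pos','contact_force','grip_width','grip_force')])"
```

```text
clock: 5.55
ee_pos: [0.5097, 0.2192, 0.0885]
eef_rot: [3.141, 0.0, 3.018]
contact_force: [-0.4, 0.1, 2.2]
grip_width: 0.0106
grip_force: 97.3
[array([0.50974407, 0.21918515, 0.08853603]), array([-0.36353149,  0.1355426 ,  2.22288445]), 0.010552424461614154, 97.34781861305237]
```

```bash
python3 -m crank '[[0,0,0.005,0],[0,0,0.012,0],[0,0,0.014,0],[-0.01,0.0012,0.014,0],[-0.03,0.0037,0.014,0],[-0.05,0.0062,0.014,0],[-0.07,0.0087,0.014,0],[-0.09,0.0112,0.014,0],[-0.11,0.0137,0.014,0],[-0.13,0.0162,0.014,0],[-0.134,0.0167,0.014,0],[-0.134,0.0167,0.05,0],[-0.134,0.0167,0.1,0],[-0.134,0.0167,0.14,0],[-0.134,0.0167,0.14,0],[-0.134,0.0167,0.14,0]]'
python3 - <<'E'
from h import *
s,c=snap('wrist','w4.png'); print(s['ee_pos'],s['eef_rot'],s['clock'],s['contact_force'],s['moment'])
s,c=snap('side','s4.png')
u,v=proj(s,c,[.376,.236,.18]).astype(int);print(u,v)
crop(c,u-80,v-80,160,150,5,'s4b.png')
E
```

```text
clock: 7.55
ee_pos: [0.3755, 0.2357, 0.2278]
eef_rot: [-3.141, -0.0, 3.018]
contact_force: [-0.7, 0.4, -0.8]
grip_width: 0.0112
grip_force: 97.3
[0.37549245 0.23565658 0.22784531] [-3.14133833e+00 -1.67113354e-04  3.01760554e+00] 7.55 [-0.7050157   0.39439454 -0.81860439] [-0.0194338   0.03968371  0.00220378]
375 270
```

View pics/s4b.png

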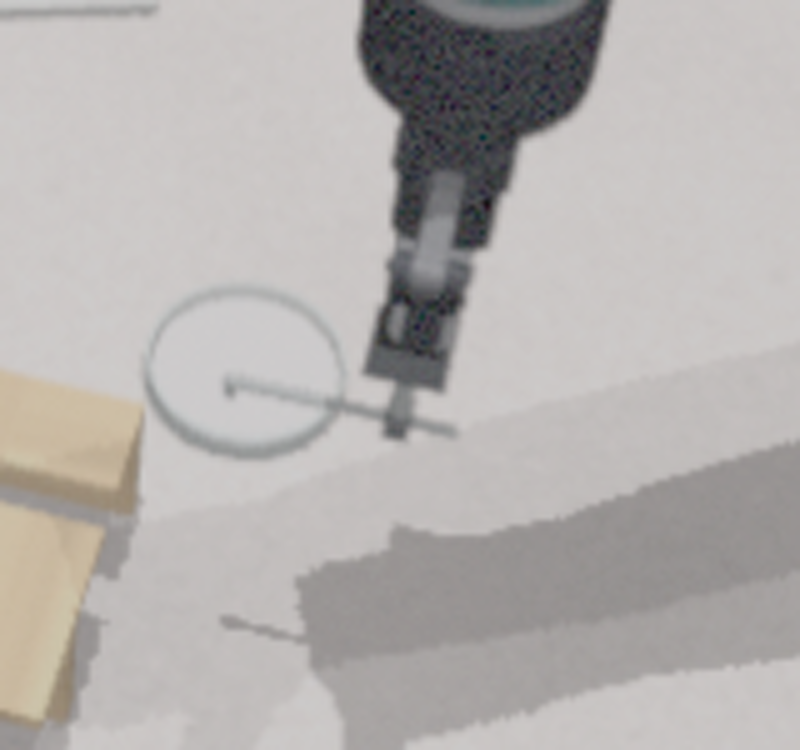

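The side view shows the pick held upright. The shaft and clamp are at crop (400,415), with the foot reaching left to the beak, whose tip is at (231,397).

```bash
python3 - <<'E'
from h import *
s,c=load('s4.png');u0,v0=375-80,270-80
yaw=3.0176-np.pi;X=np.array([np.cos(yaw),np.sin(yaw),0]);Y=np.array([-X[1],X[0],0]);o=s['ee_pos']
def f(u,v,off=0):
    e,d=ray(s,c,u0-.5+(u+.5)/5,v0-.5+(v+.5)/5);t=((o-e)@Y+off)/(d@Y);p=e+d*t;return (p-o)@X*1e3,(p-o)[2]*1e3
for n,u,v,w in [('tip',231,397,.0),('beak top',231,375,0),('clamp bottom',397,438,.003),('collar bl',366,374,.015),('collar br',443,390,.015),('collar tl',373,343,.015),('tail',457,433,0),('foot near clamp',340,404,0)]: print(n,f(u,v,w))
E
```

```text
tip (np.float64(63.552161526308254), np.float64(-67.46391364107603))
beak top (np.float64(64.47577222955364), np.float64(-54.56234565912851))
clamp bottom (np.float64(1.0612957964128347), np.float64(-65.14680321386598))
collar bl (np.float64(15.389022746309685), np.float64(-17.559723805455533))
collar br (np.float64(-11.718847455851542), np.float64(-16.781387128076503))
collar tl (np.float64(14.840251742119879), np.float64(0.0054035110578498635))
tail (np.float64(-19.600866464646156), np.float64(-58.18111687565872))
foot near clamp (np.float64(23.63916704439601), np.float64(-56.89035186484634))
```

```bash
python3 -m crank '[[0.01,-0.03,0,0.03],[0.03,-0.075,0,0.07],[0.05,-0.12,0,0.12],[0.068,-0.165,0,0.16],[0.086,-0.21,0,0.2],[0.104,-0.255,0,0.24],[0.122,-0.3,0,0.28],[0.138,-0.345,0,0.32],[0.145,-0.375,0,0.3335],[0.148,-0.39,-0.01,0.3335],[0.148,-0.39,-0.04,0.3335],[0.148,-0.39,-0.08,0.3335],[0.148,-0.39,-0.11,0.3335],[0.148,-0.39,-0.128,0.3335],[0.148,-0.39,-0.128,0.3335],[0.148,-0.39,-0.128,0.3335],[0.148,-0.39,-0.128,0.3335]]'
cat >> h.py <<'E'
M0=np.array([.5992,-.1385]);GY=.2094
def gp():
    s=get_state();d=s['ee_pos'][:2]-M0;c,n=np.cos(GY),np.sin(GY);F=s['contact_force']
    print('t',s['clock'],'guide xy mm',np.round([1e3*(c*d[0]+n*d[1]),1e3*(-n*d[0]+c*d[1])],2),'z',np.round(1e3*s['ee_pos'][2],2),'yaw',round(s['eef_rot'][2]+np.pi,4),'F guide',np.round([c*F[0]+n*F[1],-n*F[0]+c*F[1],F[2]],1),'M',np.round(s['moment'],2))
E
python3 - <<'E'
from h import *
gp()
s,c=snap('wrist','w5.png');gp()
s,c=snap('side','s5.png')
p=s['ee_pos'];u,v=proj(s,c,[.56,-.14,.03]).astype(int);print(u,v)
crop(c,u-80,v-60,160,120,5,'s5b.png')
E
```

```text
clock: 9.78
ee_pos: [0.5243, -0.1544, 0.1013]
eef_rot: [-3.141, 0.002, -2.932]
contact_force: [-0.9, -0.6, -0.7]
grip_width: 0.0107
grip_force: 97.6
t 9.775 guide xy mm [-7.653e+01  6.000e-02] z 101.32 yaw 0.2099 F guide [-1.  -0.4 -0.7] M [-0.08 -0.02 -0.05]
t 9.825 guide xy mm [-7.651e+01 -5.000e-02] z 101.4 yaw 0.2098 F guide [ 1.  -0.1 -0.6] M [0.01 0.04 0.02]
303 178
```

View pics/s5b.png

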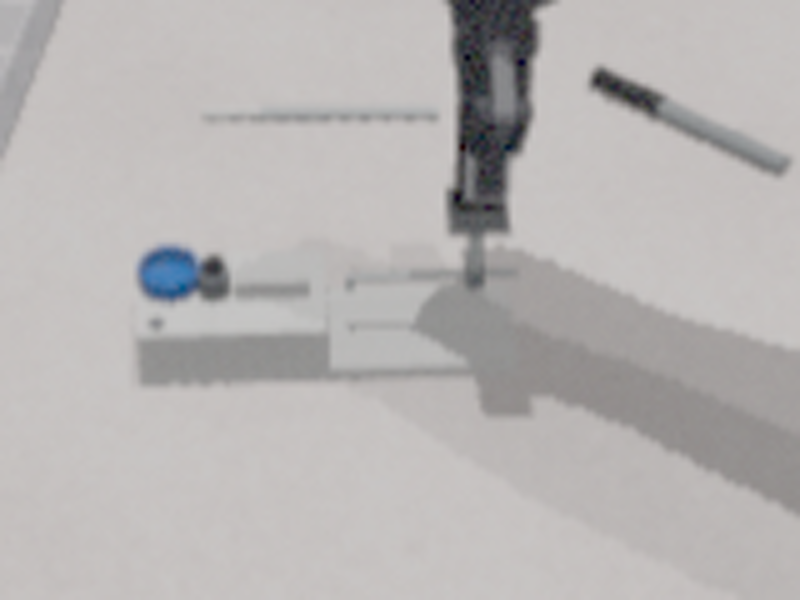

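The beak hangs over the ledge in line with the slot, its tip around (350,287), short of the block. Now I'll feel for the floor.

```bash
python3 -m crank '[[0,0,-0.008,0],[0,0,-0.016,0],[0,0,-0.018,0],[0,0,-0.018,0],[0,0,-0.018,0]]' >/dev/null; python3 -c "from h import *;gp()"
for i in 1 2 3 4; do :; done
python3 -m crank '[[0,0,-0.0005,0],[0,0,-0.001,0],[0,0,-0.001,0]]' >/dev/null; python3 -c "from h import *;gp()"
python3 -m crank '[[0,0,-0.0005,0],[0,0,-0.001,0],[0,0,-0.001,0]]' >/dev/null; python3 -c "from h import *;gp()"
```

```text
t 10.5 guide xy mm [-77.12   0.22] z 82.43 yaw 0.2097 F guide [-0.6  0.1  0.3] M [ 0.01 -0.03 -0.01]
t 10.875 guide xy mm [-77.27   0.35] z 81.35 yaw 0.2097 F guide [-0.4 -0.6 -1.2] M [-0.01  0.03 -0.02]
t 11.25 guide xy mm [-77.34   0.4 ] z 80.21 yaw 0.2097 F guide [-0.5 -0.1 -2.2] M [ 0.05 -0.03 -0.04]
```

```bash
for k in 1; do
python3 -m crank '[[0,0,-0.0003,0],[0,0,-0.0006,0],[0,0,-0.0006,0]]' >/dev/null; python3 -c "from h import *;gp()"
python3 -m crank '[[0,0,-0.0003,0],[0,0,-0.0006,0],[0,0,-0.0006,0]]' >/dev/null; python3 -c "from h import *;gp()"
python3 -m crank '[[0,0,-0.0003,0],[0,0,-0.0006,0],[0,0,-0.0006,0]]' >/dev/null; python3 -c "from h import *;gp()"; done
```

```text
t 11.625 guide xy mm [-77.28   0.36] z 79.68 yaw 0.2097 F guide [-0.   0.5 -0.9] M [-0.06  0.02 -0.04]
t 12.0 guide xy mm [-77.33   0.37] z 79.08 yaw 0.2097 F guide [-0.   0.3  0.8] M [-0.01  0.05 -0.01]
t 12.375 guide xy mm [-77.31   0.36] z 78.49 yaw 0.2097 F guide [-0.3  0.5 -1.1] M [ 0.01  0.06 -0.05]
```

```bash
for k in 1; do
python3 -m crank '[[0,0,-0.0003,0],[0,0,-0.0006,0],[0,0,-0.0006,0]]' >/dev/null; python3 -c "from h import *;gp()"
python3 -m crank '[[0,0,-0.0003,0],[0,0,-0.0006,0],[0,0,-0.0006,0]]' >/dev/null; python3 -c "from h import *;gp()"
python3 -m crank '[[0,0,-0.0003,0],[0,0,-0.0006,0],[0,0,-0.0006,0]]' >/dev/null; python3 -c "from h import *;gp()"; done
```

```text
t 12.75 guide xy mm [-77.3    0.38] z 77.88 yaw 0.2097 F guide [-0.1  0.3 -2.1] M [ 0.06 -0.02 -0.01]
t 13.125 guide xy mm [-77.32   0.38] z 77.27 yaw 0.2097 F guide [ 0.3  0.5 -0.9] M [ 0.01  0.08 -0.03]
t 13.5 guide xy mm [-77.29   0.36] z 76.68 yaw 0.2097 F guide [-0.2  0.7 -2. ] M [-0.02  0.04  0.04]
```

```bash
for k in 1; do
python3 -m crank '[[0,0,-0.0003,0],[0,0,-0.0006,0],[0,0,-0.0006,0]]' >/dev/null; python3 -c "from h import *;gp()"
python3 -m crank '[[0,0,-0.0003,0],[0,0,-0.0006,0],[0,0,-0.0006,0]]' >/dev/null; python3 -c "from h import *;gp()"
python3 -m crank '[[0,0,-0.0003,0],[0,0,-0.0006,0],[0,0,-0.0006,0]]' >/dev/null; python3 -c "from h import *;gp()"; done
```

```text
t 13.875 guide xy mm [-77.31   0.38] z 76.07 yaw 0.2097 F guide [ 0.6  0.2 -0.4] M [ 0.05 -0.   -0.01]
t 14.25 guide xy mm [-77.29   0.36] z 75.49 yaw 0.2097 F guide [-1.1 -0.3 -0.4] M [-0.05 -0.   -0.  ]
t 14.625 guide xy mm [-77.28   0.33] z 74.94 yaw 0.2097 F guide [ 0.   0.4 -1.3] M [-0.01  0.05  0.03]
```

```bash
for k in 1; do
python3 -m crank '[[0,0,-0.0003,0],[0,0,-0.0006,0]]' >/dev/null; python3 -c "from h import *;gp()"
python3 -m crank '[[0,0,-0.0003,0],[0,0,-0.0006,0]]' >/dev/null; python3 -c "from h import *;gp()"
python3 -m crank '[[0,0,-0.0003,0],[0,0,-0.0006,0]]' >/dev/null; python3 -c "from h import *;gp()"; done
```

```text
t 14.875 guide xy mm [-77.31   0.27] z 74.52 yaw 0.2097 F guide [-1.2  1.3  1.1] M [ 0.07  0.23 -0.02]
t 15.125 guide xy mm [-77.34   0.25] z 74.04 yaw 0.2097 F guide [-1.9  0.6  4.5] M [0.   0.4  0.07]
t 15.375 guide xy mm [-77.41   0.22] z 73.55 yaw 0.2096 F guide [-4.1  0.4  5.6] M [0.08 0.54 0.08]
```

Floor contact came at a measured TCP z of about 74.6 mm. I'll raise the beak to 6.5 mm above the floor and enter the slot.

```bash
python3 -m crank '[[0,0,0.004,0],[0,0,0.008,0],[0,0,0.008,0]]' >/dev/null; python3 -c "from h import *;gp()"
python3 -m crank '[[0.004,0.0008,0,0],[0.009,0.0019,0,0],[0.014,0.003,0,0],[0.019,0.004,0,0],[0.019,0.004,0,0]]' >/dev/null; python3 -c "from h import *;gp()"
python3 -m crank '[[0.005,0.0011,0,0],[0.01,0.0021,0,0],[0.015,0.0032,0,0],[0.0196,0.0042,0,0],[0.0196,0.0042,0,0],[0.0196,0.0042,0,0]]' >/dev/null; python3 -c "from h import *;gp()"
```

```text
t 15.75 guide xy mm [-76.95   0.23] z 81.27 yaw 0.2098 F guide [ 0.3  0.3 -0.8] M [0.02 0.01 0.04]
t 16.375 guide xy mm [-57.29   0.23] z 81.12 yaw 0.2101 F guide [-0.6  0.2 -1.3] M [ 0.01  0.04 -0.  ]
t 17.125 guide xy mm [-37.93   0.41] z 81.06 yaw 0.2097 F guide [ 0.1 -0.3 -1.1] M [-0.03 -0.01 -0.06]
```

```bash
python3 -m crank '[[0.004,0.0008,0,0],[0.0071,0.0015,0,0],[0.0071,0.0015,-0.001,0],[0.0071,0.0015,-0.002,0],[0.0071,0.0015,-0.002,0]]' >/dev/null; python3 -c "from h import *;gp()"
python3 -m crank '[[0,0,-0.0004,0],[0,0,-0.0008,0],[0,0,-0.0008,0]]' >/dev/null; python3 -c "from h import *;gp()"
python3 -m crank '[[0,0,-0.0003,0],[0,0,-0.0006,0]]' >/dev/null; python3 -c "from h import *;gp()"
```

```text
t 17.75 guide xy mm [-30.78   0.44] z 78.92 yaw 0.2097 F guide [ 0.   0.2 -0.3] M [-0.01 -0.01  0.  ]
t 18.125 guide xy mm [-30.75   0.37] z 78.26 yaw 0.2097 F guide [-0.3 -0.3 -0.8] M [-0.02  0.11 -0.02]
t 18.375 guide xy mm [-30.71   0.34] z 77.64 yaw 0.2096 F guide [-0.9  0.2 -0. ] M [-0.04  0.15 -0.01]
```

```bash
python3 -m crank '[[0,0,-0.0003,0],[0,0,-0.0006,0],[0,0,-0.0006,0]]' >/dev/null; python3 -c "from h import *;gp()"
```

```text
t 18.75 guide xy mm [-30.71   0.37] z 77.02 yaw 0.2097 F guide [-1.  -0.5 -0.3] M [-0.03  0.23  0.  ]
```

```bash
python3 -m crank '[[0,0,-0.0003,0],[0,0,-0.0006,0],[0,0,-0.0006,0]]' >/dev/null; python3 -c "from h import *;gp()"
python3 -c "
from h import *
F=[]
for _ in range(3):
    camera('wrist');s=get_state();F.append(np.r_[s['contact_force'],s['moment']])
print(np.round(np.mean(F,0),2))"
```

```text
t 19.125 guide xy mm [-30.72   0.37] z 76.45 yaw 0.2096 F guide [-0.9  0.3 -0. ] M [-0.05  0.36 -0.02]
[-1.83 -0.92 -0.64 -0.08  0.35  0.01]
```

```bash
python3 -m crank '[[-0.0004,-0.0001,0,0],[-0.0008,-0.0002,0,0],[-0.0008,-0.0002,0,0]]' >/dev/null; python3 -c "from h import *;gp()"
python3 -c "
from h import *
F=[]
for _ in range(3):
    camera('wrist');s=get_state();F.append(np.r_[s['contact_force'],s['moment']])
print(np.round(np.mean(F,0),2))"
```

```text
t 19.65 guide xy mm [-31.04   0.24] z 76.61 yaw 0.2098 F guide [ 0.2 -0.7 -0.9] M [ 0.02  0.01 -0.02]
[ 0.35  0.35 -0.97  0.   -0.02 -0.01]
```

Backing off cleared the force, so the beak is in the eye and had been touching its rear wall. I'll lower it a little further.

```bash
python3 -m crank '[[0,0,-0.0005,0],[0,0,-0.001,0],[0,0,-0.001,0]]' >/dev/null; python3 -c "from h import *;gp()"
python3 -c "
from h import *
F=[]
for _ in range(2):
    camera('wrist');s=get_state();F.append(np.r_[s['contact_force'],s['moment']])
print(np.round(np.mean(F,0),2))"
python3 -m crank '[[-0.001,-0.0002,0,0],[-0.002,-0.0004,0,0],[-0.002,-0.0004,0,0]]' >/dev/null; python3 -c "from h import *;gp()"
```

```text
t 20.175 guide xy mm [-31.44   0.35] z 75.42 yaw 0.2097 F guide [-0.6 -0.4 -1.9] M [ 0.    0.04 -0.02]
[-0.15 -0.68 -1.3   0.02 -0.01  0.02]
t 20.65 guide xy mm [-33.57   0.36] z 75.49 yaw 0.2096 F guide [ 0.1  0.2 -1.9] M [-0.03  0.01  0.07]
```

```bash
python3 -m crank '[[-0.0005,-0.0001,0,0],[-0.001,-0.0002,0,0],[-0.0015,-0.0003,0,0],[-0.0015,-0.0003,0,0]]' >/dev/null; python3 -c "from h import *;gp()"
python3 -m crank '[[-0.0005,-0.0001,0,0],[-0.001,-0.0002,0,0],[-0.0015,-0.0003,0,0],[-0.0015,-0.0003,0,0]]' >/dev/null; python3 -c "from h import *;gp()"
```

```text
t 21.15 guide xy mm [-34.44   0.27] z 75.63 yaw 0.2098 F guide [ 1.3  0.7 -1.8] M [ 0.16 -0.45 -0.03]
t 21.65 guide xy mm [-35.15   0.17] z 75.88 yaw 0.21 F guide [ 5.1 -0.1 -4. ] M [ 0.34 -1.29  0.02]
```

```bash
python3 -m crank '[[-0.0005,-0.0001,0,0],[-0.001,-0.0002,0,0],[-0.001,-0.0002,0,0]]' >/dev/null; python3 -c "from h import *;gp()"
python3 -m crank '[[-0.0005,-0.0001,0,0],[-0.001,-0.0002,0,0],[-0.001,-0.0002,0,0]]' >/dev/null; python3 -c "from h import *;gp()"
```

```text
t 22.025 guide xy mm [-35.47   0.05] z 76.13 yaw 0.2101 F guide [ 6.8  1.  -3.9] M [ 0.43 -1.56  0.  ]
t 22.4 guide xy mm [-36.09  -0.13] z 76.3 yaw 0.2101 F guide [ 7.1 -0.8 -2.6] M [ 0.46 -1.7   0.05]
```

```bash
python3 -m crank '[[-0.0005,-0.0001,-0.0004,0],[-0.001,-0.0002,-0.0007,0],[-0.001,-0.0002,-0.0007,0]]' >/dev/null; python3 -c "from h import *;gp()"
python3 -m crank '[[-0.0005,-0.0001,0,0],[-0.001,-0.0002,0,0],[-0.001,-0.0002,0,0]]' >/dev/null; python3 -c "from h import *;gp()"
python3 -c "
from h import *
s,c=snap('side','s6.png')
crop(c,230,110,160,120,5,'s6b.png');print(s['eef_rot'])"
```

```text
t 22.775 guide xy mm [-36.75  -0.22] z 75.79 yaw 0.2102 F guide [ 6.6 -0.2 -3.2] M [ 0.45 -1.81  0.05]
t 23.15 guide xy mm [-37.68  -0.31] z 75.88 yaw 0.2101 F guide [ 6.9  0.6 -3.2] M [ 0.46 -1.77  0.03]
[-3.1405681   0.00617474 -2.93146795]
```

View pics/s6b.png

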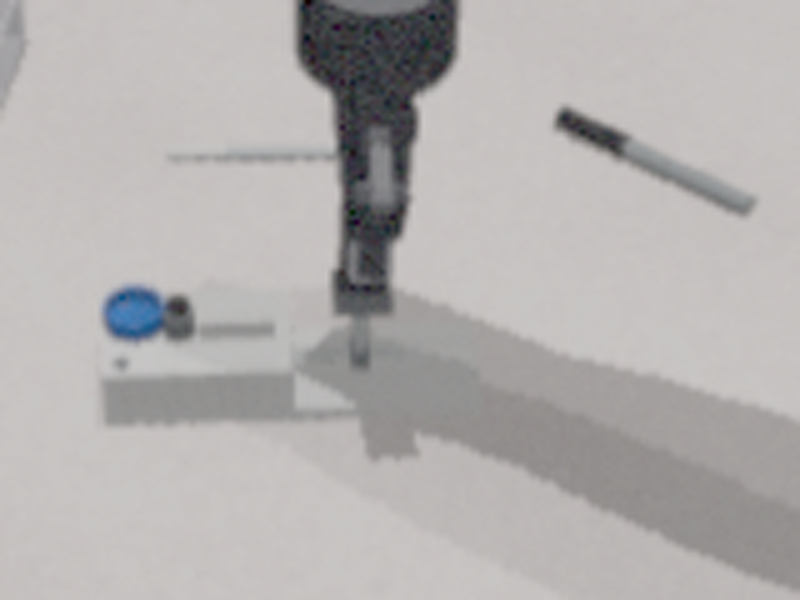

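The side view shows the pick still upright at the mouth, with the shaft at (360,350). Force is steady at about 7 N while the strip slides, so I'll keep dragging.

```bash
python3 -m crank '[[-0.001,-0.0002,0,0],[-0.002,-0.0004,0,0],[-0.003,-0.0006,0,0],[-0.004,-0.0008,0,0]]' >/dev/null; python3 -c "from h import *;gp()"
python3 -m crank '[[-0.001,-0.0002,0,0],[-0.002,-0.0004,0,0],[-0.003,-0.0006,0,0],[-0.004,-0.0008,0,0]]' >/dev/null; python3 -c "from h import *;gp()"
```

```text
t 23.7 guide xy mm [-41.46  -0.37] z 76.06 yaw 0.2102 F guide [ 8.  -0.6 -1.6] M [ 0.45 -1.92 -0.  ]
t 24.2 guide xy mm [-45.29  -0.41] z 76.21 yaw 0.2102 F guide [ 7.5  1.2 -2.6] M [ 0.44 -2.02 -0.  ]
```

```bash
python3 -m crank '[[-0.001,-0.0002,-0.0002,0],[-0.002,-0.0004,-0.0003,0],[-0.003,-0.0006,-0.0004,0],[-0.004,-0.0008,-0.0004,0],[-0.005,-0.001,-0.0004,0]]' >/dev/null; python3 -c "from h import *;gp()"
python3 -m crank '[[-0.001,-0.0002,0,0],[-0.002,-0.0004,0,0],[-0.003,-0.0006,0,0],[-0.004,-0.0008,0,0]]' >/dev/null; python3 -c "from h import *;gp()"
python3 -m crank '[[-0.001,-0.0002,0,0],[-0.002,-0.0004,0,0],[-0.003,-0.0006,0,0],[-0.004,-0.0008,0,0]]' >/dev/null; python3 -c "from h import *;gp()"
```

```text
t 24.825 guide xy mm [-49.96  -0.53] z 76.1 yaw 0.2103 F guide [ 7.7 -0.1 -1.8] M [ 0.47 -2.1   0.04]
t 25.325 guide xy mm [-53.87  -0.56] z 76.22 yaw 0.2103 F guide [ 8.1  0.5 -0.7] M [ 0.53 -2.08  0.  ]
t 25.825 guide xy mm [-62.38   0.67] z 74.55 yaw 0.2095 F guide [ 0.1 -0.   0.1] M [ 0.08 -0.44 -0.01]
```

The strip's rear end has passed the plunger. I'll raise the beak slightly and keep dragging, then check by brass colour that the strip follows.

```bash
python3 -m crank '[[0,0,0.0006,0],[0,0,0.0008,0]]' >/dev/null; python3 -c "from h import *;gp()"
python3 -m crank '[[-0.002,-0.0004,0,0],[-0.004,-0.0008,0,0],[-0.006,-0.0013,0,0],[-0.009,-0.0019,0,0],[-0.012,-0.0025,0,0],[-0.015,-0.0032,0,0],[-0.018,-0.0038,0,0],[-0.02,-0.0042,0,0],[-0.02,-0.0042,0,0]]' >/dev/null; python3 -c "from h import *;gp()"
cat >> h.py <<'E'
def brass(cam,f):
    s,c=snap(cam,f);I=cv2.cvtColor(c['color'],cv2.COLOR_RGB2HSV);m=((I[:,:,0]>12)&(I[:,:,0]<32)&(I[:,:,1]>90)).astype('uint8')
    n,l,st,ce=cv2.connectedComponentsWithStats(m)
    for i in range(1,n):
        if st[i,4]>6:
            p=onz(s,c,*ce[i],.012)
            d=p[:2]-M0;x=d[0]*np.cos(GY)+d[1]*np.sin(GY);y=-d[0]*np.sin(GY)+d[1]*np.cos(GY)
            if -.12<x<.1 and abs(y)<.05:
                q=np.argwhere(l==i)[:,::-1];Q=np.array([(onz(s,c,*k,.012)[:2]-M0) for k in q]);qx=Q@[np.cos(GY),np.sin(GY)]*1e3;qy=Q@[-np.sin(GY),np.cos(GY)]*1e3
                print(cam,st[i,4],'ctr',round(x*1e3,1),round(y*1e3,1),'x',np.round([qx.min(),qx.max()],1),'y',np.round([qy.min(),qy.max()],1))
E
python3 -c "
from h import *
for n in('side','top','wrist'): brass(n,n+'7.png')"
```

```text
t 26.075 guide xy mm [-62.72   0.83] z 74.95 yaw 0.2095 F guide [ 0.   0.5 -0.6] M [-0.07 -0.15 -0.  ]
t 27.2 guide xy mm [-82.6    0.72] z 75.24 yaw 0.2096 F guide [-0.5 -0.1 -0.3] M [-0.04  0.   -0.03]
side 29 ctr -12.8 2.3 x [-26.   -3.1] y [-4.9  7.2]
top 16 ctr 21.5 -2.6 x [16.3 26.1] y [-7.1  1.9]
top 51 ctr -6.8 1.4 x [-21.3   5. ] y [-6.   8.3]
```

The strip follows, with its front end at about -25 mm. I'll drag it 33 mm further.

```bash
python3 -m crank '[[-0.002,-0.0004,0,0],[-0.004,-0.0008,0,0],[-0.007,-0.0015,0,0],[-0.01,-0.0021,0,0],[-0.013,-0.0028,0,0],[-0.016,-0.0034,0,0],[-0.019,-0.004,0,0],[-0.022,-0.0047,0,0],[-0.025,-0.0053,0,0],[-0.028,-0.006,0,0],[-0.03,-0.0064,0,0],[-0.032,-0.0068,0,0],[-0.0325,-0.0069,0,0],[-0.0325,-0.0069,0,0]]' >/dev/null; python3 -c "
from h import *
gp()
for n in('side','top','wrist'): brass(n,n+'8.png')"
```

```text
t 29.1 guide xy mm [-115.7     0.73] z 75.19 yaw 0.2097 F guide [ 0.3 -0.4 -0.5] M [ 0.03  0.05 -0.05]
side 78 ctr -33.3 1.7 x [-58.9 -10.6] y [-7.1  8.6]
top 99 ctr -28.8 1.0 x [-54.3  -6.7] y [-6.2  8.1]
```

```bash
python3 -m crank '[[-0.002,-0.0004,0,0],[-0.004,-0.0008,0,0],[-0.007,-0.0015,0,0],[-0.007,-0.0015,0,0],[-0.0055,-0.0012,0,0],[-0.0055,-0.0012,0,0],[-0.0055,-0.0012,0.003,0],[-0.0055,-0.0012,0.006,0],[-0.0055,-0.0012,0.012,0],[-0.0055,-0.0012,0.03,0],[-0.0055,-0.0012,0.06,0],[-0.0055,-0.0012,0.1,0],[-0.0055,-0.0012,0.14,0],[-0.0055,-0.0012,0.14,0],[-0.0055,-0.0012,0.14,0]]' >/dev/null; python3 -c "
from h import *
gp();print(get_state()['ee_pos'])
for n in('side','top'): brass(n,n+'9.png')"
```

```text
t 31.125 guide xy mm [-121.55    0.92] z 215.01 yaw 0.2097 F guide [ 0.3 -0.4 -0.6] M [-0.01  0.02  0.02]
[ 0.48011184 -0.16286311  0.21500986]
side 86 ctr -42.6 1.3 x [-66.8 -18.4] y [-7.1  9. ]
top 100 ctr -36.3 1.1 x [-62.5 -14. ] y [-5.9  8.1]
```

```bash
python3 -m crank '[[-0.006,0.025,0.005,-0.02],[-0.018,0.07,0.013,-0.06],[-0.03,0.115,0.013,-0.1],[-0.042,0.16,0.013,-0.14],[-0.054,0.205,0.013,-0.18],[-0.066,0.25,0.013,-0.22],[-0.078,0.295,0.013,-0.26],[-0.09,0.34,0.013,-0.3],[-0.1,0.38,0.013,-0.33],[-0.104,0.3986,0.013,-0.3335],[-0.104,0.3986,0.013,-0.3335],[-0.104,0.3986,0.013,-0.3335],[-0.104,0.3986,0.013,-0.3335]]' ; python3 - <<'E'
from h import *
s,c=snap('side','s10.png');s0,c0=load('s4.png')
print(s['ee_pos']-s0['ee_pos'],s['eef_rot'])
G=lambda c:cv2.cvtColor(c['color'],cv2.COLOR_RGB2GRAY)
def m(u,v,w,h):
    t=G(c0)[v-h:v+h+1,u-w:u+w+1];r=cv2.matchTemplate(cv2.resize(G(c)[v-h-8:v+h+9,u-w-8:u+w+9],None,fx=4,fy=4,interpolation=cv2.INTER_CUBIC),cv2.resize(t,None,fx=4,fy=4,interpolation=cv2.INTER_CUBIC),cv2.TM_CCOEFF_NORMED)
    _,k,_,p=cv2.minMaxLoc(r);print((u,v),'shift px',(p[0]-32)/4,(p[1]-32)/4,round(k,3))
m(295+46,190+77,5,5)   # beak tip
m(295+80,190+83,6,6)   # clamp
m(295+80,190+68,9,9)   # collar
E
```

```text
clock: 32.85
ee_pos: [0.3764, 0.2347, 0.2278]
eef_rot: [-3.141, -0.001, 3.016]
contact_force: [0.2, -0.4, -1.0]
grip_width: 0.0107
grip_force: 97.7
[ 0.00156668 -0.00070109  0.00076212] [-3.14095914e+00 -6.56071737e-04  3.01644646e+00]
(341, 267) shift px -0.75 -0.75 0.984
(375, 273) shift px -1.0 -0.75 0.993
(375, 258) shift px -0.75 -0.75 0.995
```

The pick hasn't turned in the grip, so I'll rehang it along the reverse path.

```bash
python3 -m crank '[[0,0.001,-0.04,0.001],[0,0.001,-0.08,0.001],[0,0.001,-0.11,0.001],[0,0.001,-0.126,0.001],[0,0.001,-0.126,0.001],[0,0.001,-0.126,0.001],[0.02,-0.0015,-0.126,0.001],[0.04,-0.004,-0.126,0.001],[0.06,-0.0065,-0.126,0.001],[0.08,-0.009,-0.126,0.001],[0.1,-0.0115,-0.126,0.001],[0.12,-0.014,-0.126,0.001],[0.13,-0.0152,-0.126,0.001],[0.134,-0.0157,-0.126,0.001],[0.134,-0.0157,-0.126,0.001],[0.134,-0.0157,-0.126,0.001]]'; python3 -m crank '[[0,0,-0.004,0],[0,0,-0.008,0],[0,0,-0.011,0],[0,0,-0.012,0],[0,0,-0.012,0]]'
```

```text
clock: 34.9
ee_pos: [0.5096, 0.2199, 0.1021]
eef_rot: [-3.141, -0.001, 3.019]
contact_force: [-0.5, -0.3, -1.1]
grip_width: 0.0108
grip_force: 97.7
clock: 35.52
ee_pos: [0.5104, 0.2199, 0.0901]
eef_rot: [-3.142, -0.0, 3.019]
contact_force: [-0.4, 0.4, -1.2]
grip_width: 0.0108
grip_force: 97.7
```

```bash
for i in 1; do python3 -m crank '[[0,0,-0.0006,0],[0,0,-0.001,0],[0,0,-0.001,0]]' | egrep 'pos|contact'; python3 -m crank '[[0,0,-0.0003,0],[0,0,-0.0005,0],[0,0,-0.0005,0]]'| egrep 'pos|contact'; done
```

```text
ee_pos: [0.5105, 0.2199, 0.0892]
contact_force: [-0.3, -0.2, -0.8]
ee_pos: [0.5104, 0.2199, 0.0887]
contact_force: [1.0, -0.3, -1.0]
```

```bash
for i in 1; do python3 -m crank '[[0,0,-0.0003,0],[0,0,-0.0005,0],[0,0,-0.0005,0]]' | egrep 'pos|contact'; python3 -m crank '[[0,0,-0.0003,0],[0,0,-0.0005,0],[0,0,-0.0005,0]]'| egrep 'pos|contact'; done
```

```text
ee_pos: [0.5105, 0.2199, 0.0885]
contact_force: [-1.4, -0.6, 3.1]
ee_pos: [0.5105, 0.2199, 0.0885]
contact_force: [-3.0, -0.8, 5.8]
```

The collar is seated. I'll ease off, open the gripper and retreat upward.

```bash
python3 -m crank '[[0,0,0.0006,0],[0,0,0.0006,0]]' >/dev/null; python3 -m crank '[[0,0,0,0],[0,0,0,0],[0,0,0,0],[0,0,0,0],[0,0,0,0],[0,0,0,0],[0,0,0,0]]' 1 20; python3 -m crank '[[0,0,0.02,0],[0,0,0.05,0],[0,0,0.09,0],[0,0,0.13,0],[-0.015,0,0.143,0],[-0.015,-0.004,0.143,0],[-0.015,-0.004,0.143,0],[-0.015,-0.004,0.143,0],[-0.015,-0.004,0.143,0]]'
python3 - <<'E'
from h import *
s,c=snap('wrist','w11.png');s0,c0=load('w2.png');print(s['ee_pos']-s0['ee_pos'])
G=lambda c:cv2.cvtColor(c['color'],cv2.COLOR_RGB2GRAY)
def m(c,c0,u,v,w,h):
    t=G(c0)[v-h:v+h+1,u-w:u+w+1];r=cv2.matchTemplate(cv2.resize(G(c)[v-h-8:v+h+9,u-w-8:u+w+9],None,fx=4,fy=4,interpolation=cv2.INTER_CUBIC),cv2.resize(t,None,fx=4,fy=4,interpolation=cv2.INTER_CUBIC),cv2.TM_CCOEFF_NORMED)
    _,k,_,p=cv2.minMaxLoc(r);print((u,v),'shift px',(p[0]-32)/4,(p[1]-32)/4,round(k,3))
U=lambda u,v:(round(100+u/1.75),round(60+v/1.75))
m(c,c0,*U(319,266),18,12); m(c,c0,*U(321,320),12,14);m(c,c0,*U(530,300),35,30)
for n in('side','top'): brass(n,n+'12.png')
# unmoved objects: top view shift
s1,c1=load('top12.png');s0,c0=load('t0.png')
for u,v in [(247,142),(197,190),(237,179),(342,175),(414,198),(426,278),(249,276),(203,219)]: m(c1,c0,u,v,14 if v!=219 else 5,14 if v!=219 else 4)
E
```

```text
clock: 38.15
ee_pos: [0.5104, 0.2199, 0.0883]
eef_rot: [3.142, 0.0, 3.019]
contact_force: [0.1, -0.1, 0.2]
grip_width: 0.0853
grip_force: 0.0
clock: 39.28
ee_pos: [0.495, 0.2157, 0.2301]
eef_rot: [-3.141, -0.002, 3.019]
contact_force: [-0.5, 0.5, 1.1]
grip_width: 0.0854
grip_force: 0.0
[-0.00015128  0.00113197 -0.0024906 ]
(282, 212) shift px 0.0 2.25 0.985
(283, 243) shift px 0.0 3.25 0.985
(403, 231) shift px 0.0 2.0 0.998
top 103 ctr -36.8 1.1 x [-63. -14.] y [-5.9  8.1]
(247, 142) shift px 0.0 0.0 0.975
(197, 190) shift px 0.0 0.0 0.928
(237, 179) shift px 0.0 0.0 0.997
(342, 175) shift px 0.0 0.0 0.997
(414, 198) shift px 0.0 0.0 0.978
(426, 278) shift px 0.0 0.0 0.997
(249, 276) shift px 0.0 0.0 0.936
(203, 219) shift px -1.75 0.0 0.836
```

```bash
python3 -c "
from h import *
print(close_job())"
```

```text
the job is handed in; nothing more can be done
None
```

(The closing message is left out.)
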